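Hang the green measuring cup to drain

TASK

Hang the rinsed green measuring cup mouth-down on the empty peg of the draining rack: lower it over the peg until it sits fully home on the tip, and only then let go. Leave the blue cup standing and the orange cup hanging where they are.

Things in the scene. Friction and masses are not known exactly. Their poses are not given: they have to be found in the camera images.
- green_cup: The cup to hang: green plastic, no handle, standing mouth-down on the bench. Round, tapered: 85 mm high, outer diameter 62 mm at the mouth, 52 mm at the closed end (on top); wall 3 mm, closed end 4 mm thick, 81 mm deep inside; 40 to 85 g. Origin: centre of the inside bottom, 81 mm above the mouth, 4 mm under the outer closed end. z runs along the cup's axis from mouth to closed end (up at the start).
- free_peg: Empty one of two fixed grey pegs, 150 mm apart, on a rack in a white tray (200 x 340 x 24 mm). Round, 20 mm in diameter, 125 mm long, domed end, leaning 25 deg from vertical. Origin: outermost end of its tip, 134 mm above the bench. z is vertical; y runs along the row of pegs; the peg leans to -x (roughly to the robot): foot to tip it runs along (-sin 25, 0, cos 25).
- blue_cup: Bystander: blue cup of the same shape, size and origin as the green one, standing mouth-down on the bench.
- orange_cup: Bystander: orange cup of the same shape, size and origin, hanging mouth-down on the rack's other peg: inside bottom on the peg's tip, wall against the peg, tilted somewhat less than the peg, mouth clear of the tray, as the green one will hang.
There are look-alikes about, which are no part of the job. There is more than one size of the green_cup; the job needs the smallest.

How it is judged:
By the outcome, as a careful person would: the job done as asked, in the order asked, and still so for the second after the job is handed in, with the robot touching nothing.
It also fails if it takes over 40 s, if anything falls off the work surface, if the arm or the gripper's body presses on something with over 40 N, if the wrist force passes 120 N, or if a joint passes its speed limit or range.

ROBOT

A 6-joint arm with a two-finger parallel gripper is mounted at the origin on the work surface. World frame = base frame: x ahead of the robot, y to its left, z up, the work surface at z = 0. Lengths are in m, angles in rad, forces in N, time in s.
With the tool pointing down it reaches from about 0.35 to 0.975 m from the base axis. Payload 4.9 kg.
Tool frame: the origin (TCP) lies midway between the tips of the shut fingers; the grasp point (between the pads) lies 19 mm behind it; z points along the fingers, y is the line along which they close (so a half turn about z gives the same grasp; the last joint's range is limited). The gripper opens to 85 mm and grips with 20 to 120 N. Pads are 22 mm wide; open, the fingers measure 114 mm over their backs; the gripper's body (76 mm by 85 mm) begins 54 mm behind the grasp point. The pads swing forward as they close: fully open they stand 13 mm farther back than shut.
Start: joints at [-1.309, 0.053, 1.613, -0, 1.476, -0.119], TCP at [0.232, -0.58, 0.231] pointing down, gripper open.
Joint ranges: [-3.01, 3.01], [-1.01, 2.22], [0.06, 2.58], [-1.02, 4.17], [0.09, 2.62], [-3.14, 3.14]. Speed limits (rad/s): [2.57, 2.57, 3.14, 3.14, 3.14, 3.14].

INTERFACE

Orientations are given as a rotation vector (axis times angle).
In Python, from station import ctrl, optics, job gives the robot as it stands.
- The arm moves only by the shell command python3 -m jog 'ROWS' [OPENING] [FORCE]. ROWS is JSON, a list of rows, each a list of 2 entries, a list of its own where there are three numbers: the shift along the tool's x, y, z in m, then the turn, a rotation vector about the tool's x, y, z in rad. A call has 1 to 5 rows; each row is the pose to reach, as a shift and turn from the pose commanded when the call began, along the tool's axes at that moment; what a row does not reach only later rows make up. A row lasts 1/10 s, in which the tool goes at most 50 mm and 8.59 degrees, less where a joint would pass 70% of its speed; a pose out of reach is approached as far as the arm can. A call with a gripper value outside its range is refused whole. OPENING is the opening, from 0 (shut) to 1 (fully open), set as the call begins (- or left out, the last holds). The fingers move at their own pace and stop on an object; FORCE is the grip in N (left out, the last holds). Time passes only in rows, so rows that repeat a pose let the fingers close. It gives the time, the measured TCP pose, the force, the opening and the grip force at its end, in the units of the state.
- ctrl.get_obs(): the state, without advancing time (a new reading comes with each control period).
- optics.get_image(name): name is "scene" or "top" or "wrist"; returns a dict with "image" (384x512x3 uint8, blue, green, red), "fx", "fy", "cx", "cy" (pixels), "D" ([k1, k2, p1, p2, k3] as OpenCV has them; the pictures are not rectified), "rvec" (rotation vector, rad) and "tvec" (3), from world to camera coordinates, as OpenCV has them; the wrist camera has in their place "mount" (4x4, takes a point from camera to tool coordinates, whose origin is the TCP and whose axes are the flange's). Camera axes: x right, y down, z forward; pixel columns grow to the right and rows downward; lengths in m; the calibration is good to about 2 mm. A picture is of the moment at which its call begins: read the wrist's pose just before it. There is no depth.
- job.finish_job(): hands the job in; it is judged then, once.
The state is a dict: "t": time; "q": joint angles; "dq": joint speeds; "effort": joint torques, N m; "tool_pos": TCP position; "tool_rot": TCP orientation; "contact_force": force on the tool from outside, world axes, zero at the start; "wrist_torque": the same for the moment, N m; "opening": finger opening in m; "grip_force": force on a finger pad.
Only numpy, scipy, OpenCV 4.12 (cv2) and the standard library are available. Lean on these libraries where they do the work, as an engineer would, in place of code of your own. Each camera call takes 0.05 s, during which the arm holds its last target. There are 200 camera calls.

## Working session

There is one attempt and no reset: what is moved stays moved. The work goes in short steps, Python scripts to look and compute and a shell command to move; the robot and the scene stay as the last step left them, time stands still between calls to the robot, and variables do not carry over. Pictures are saved under pics/ and viewed, at most 10 in all, crops included, and the job is handed in when it is done.

```bash
ls; mkdir -p pics
python3 - <<'E'
from station import ctrl, optics, job
import cv2, numpy as np
o=ctrl.get_obs(); print(o)
ims=[]
for n in ["scene","top"]:
    d=optics.get_image(n); cv2.imwrite(f"pics/{n}0.png",d["image"]); ims.append(d["image"])
    print(n,{k:v for k,v in d.items() if k!="image"})
d=optics.get_image("wrist"); print(d["mount"],d["fx"],d["D"])
cv2.imwrite("pics/both.png",cv2.resize(np.vstack(ims),None,fx=.78,fy=.78))
E
```

```text
pics
{'t': 0.0, 'q': array([-1.30897893e+00,  5.33702202e-02,  1.61431041e+00,  6.12511628e-06,
        1.47599231e+00, -1.18998516e-01]), 'dq': array([ 0.00172037,  0.00044701,  0.00035132,  0.00111847, -0.00043863,
       -0.00034341]), 'effort': array([-5.11965281e-04, -3.93688238e+01, -3.70175672e+01, -9.79650622e-05,
        7.12157664e-03,  8.62424713e-06]), 'tool_pos': array([ 0.23213795, -0.57961411,  0.23004493]), 'tool_rot': array([-3.08277724e+00, -5.94182534e-01,  2.23446353e-04]), 'contact_force': array([ 0.3823889 ,  0.25790715, -0.64628972]), 'wrist_torque': array([ 0.00431265,  0.00512747, -0.00179707]), 'grip_force': 0.0, 'opening': 0.08569954512459539}
scene {'fx': 414.46599881804013, 'fy': 414.46599881804013, 'cx': 246.92813742924724, 'cy': 195.03563608744315, 'D': array([-0.10507498,  0.        ,  0.        ,  0.        ,  0.        ]), 'rvec': array([ 2.33686657,  1.03730641, -0.32069529]), 'tvec': array([-0.35934825, -0.24779803,  1.28542705])}
top {'fx': 351.7903939817307, 'fy': 351.7903939817307, 'cx': 255.00722927460552, 'cy': 185.578337230129, 'D': array([0.00891686, 0.        , 0.        , 0.        , 0.        ]), 'rvec': array([ 2.26731668, -1.90448516,  0.20530891]), 'tvec': array([-0.08345359,  0.56431072,  0.88795593])}
[[ 1.20165213e-03 -9.55252051e-01 -2.95790594e-01  7.42455150e-02]
 [ 9.99998750e-01  8.43921441e-04  1.33707071e-03  5.61476342e-04]
 [-1.02761551e-03 -2.95791831e-01  9.55251871e-01 -1.42253078e-01]
 [ 0.00000000e+00  0.00000000e+00  0.00000000e+00  1.00000000e+00]] 314.47593990887043 [-0.00188392  0.          0.          0.          0.        ]
```

View pics/both.png

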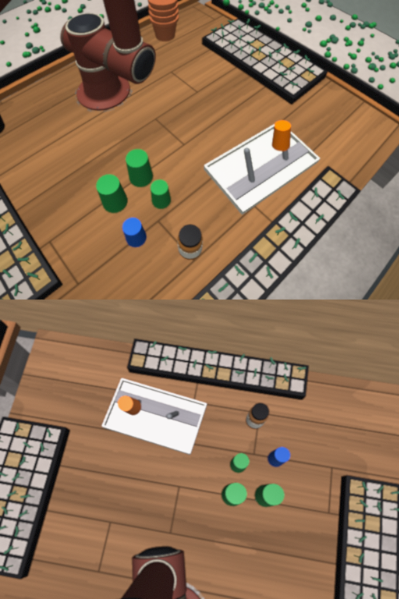

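The small scaled views show three green cups. At full scale they are in scene at about (205,247), (177,213) and (142,247), and in top at about (308,207), (301,249) and (349,249). The first in each list looks smallest. The empty peg is the one nearer the cups. I'll enlarge to confirm.

```bash
cat > h.py <<'E'
import cv2, numpy as np
from scipy.spatial.transform import Rotation as R
def ray(d,px,pose=None):
    K=np.array([[d["fx"],0,d["cx"]],[0,d["fy"],d["cy"]],[0,0,1]])
    u=cv2.undistortPoints(np.array([[px]],float),K,d["D"])[0,0]
    v=np.array([u[0],u[1],1.])
    if "rvec" in d:
        M=cv2.Rodrigues(d["rvec"])[0]; return -M.T@d["tvec"],(M.T@v)/np.linalg.norm(v)
    m=d["mount"]; W=R.from_rotvec(pose[1]).as_matrix()
    return W@m[:3,3]+pose[0],W@m[:3,:3]@v/np.linalg.norm(v)
def cross(r1,r2):
    (a,u),(b,v)=r1,r2
    s=np.linalg.lstsq(np.stack([u,-v],1),b-a,rcond=None)[0]
    p,q=a+s[0]*u,b+s[1]*v
    return (p+q)/2,np.linalg.norm(p-q)
def onplane(r,z): return r[0]+r[1]*(z-r[0][2])/r[1][2]
E
python3 - <<'E'
from h import *
from station import optics
out=[]
for n,(x,y,w,h) in dict(scene=(110,170,310,130),top=(120,90,270,180)).items():
    d=optics.get_image(n); im=d["image"]
    hsv=cv2.cvtColor(im,cv2.COLOR_BGR2HSV)
    for c,lo,hi in [("green",(50,120,40),(80,255,255)),("blue",(105,120,40),(125,255,255)),("orange",(5,200,120),(18,255,255))]:
        m=cv2.inRange(hsv,lo,hi)
        for k in cv2.findContours(m,0,2)[0]:
            if cv2.contourArea(k)>120:
                print(n,c,cv2.contourArea(k),cv2.boundingRect(k),np.median(hsv[...,2][m>0]))
    s=780/w; out.append(cv2.resize(im[y:y+h,x:x+w],(780,int(h*s)),interpolation=cv2.INTER_CUBIC))
    if n=="scene": cv2.imwrite("pics/s1.png",out[-1])
    else: cv2.imwrite("pics/t1.png",out[-1])
E
```

```text
scene green 689.0 (193, 230, 25, 37) 107.0
scene green 1290.0 (123, 224, 40, 48) 107.0
scene green 1175.5 (161, 191, 34, 48) 107.0
scene blue 758.5 (157, 279, 30, 37) 199.0
scene orange 675.0 (350, 154, 23, 39) 167.0
top green 734.0 (328, 237, 35, 28) 190.0
top green 607.5 (285, 236, 30, 28) 190.0
top green 342.0 (296, 198, 22, 23) 190.0
top blue 446.5 (344, 189, 28, 25) 213.0
```

View pics/s1.png

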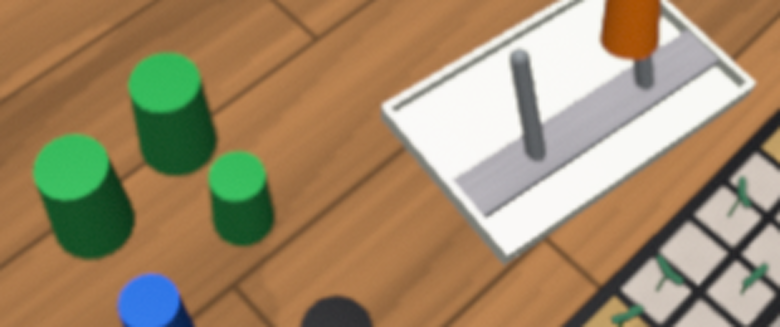

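View pics/t1.png

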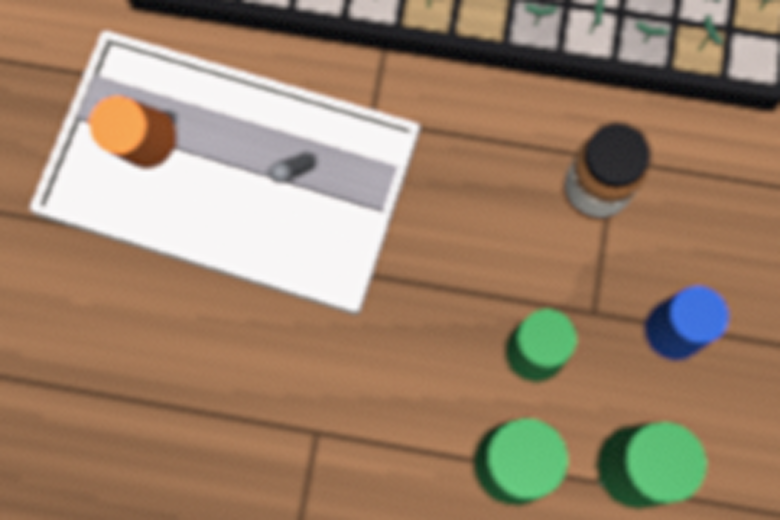

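Three green cups, with centres in scene / top pixels:
- (205,248) / (308,208): smallest, about the size of the blue cup.
- (178,213) / (301,249): larger.
- (142,247) / (347,250): larger.

The first is the one meant. The free peg's tip is at scene (316,191) / top (218,149). Next I compute positions and check the sizes.

Run:
```python
from h import *
from station import optics
D={n:optics.get_image(n) for n in ["scene","top"]}
def discs(n,lo,hi):
    hsv=cv2.cvtColor(D[n]["image"],cv2.COLOR_BGR2HSV); m=cv2.inRange(hsv,lo,hi); r=[]
    for k in cv2.findContours(m,0,1)[0]:
        if 60<cv2.contourArea(k)<2000: r.append(cv2.fitEllipse(k))
    return r
for c,lo,hi in [("green",(50,100,150),(80,255,255)),("blue",(105,120,205),(125,255,255))]:
    S=[e for e in discs("scene",lo,hi)]; T=discs("top",lo,hi)
    for s in S:
        for t in T:
            p,g=cross(ray(D["scene"],s[0]),ray(D["top"],t[0]))
            if g<.006 and .03<p[2]<.25:
                dist=np.linalg.norm(p-ray(D["top"],t[0])[0])
                print(c,np.round(s[0],1),np.round(t[0],1),"P",p.round(4),"gap",round(g,4),"diam",round(max(t[1])*dist/351.8,4))
tip=cross(ray(D["scene"],(316.3,190.7)),ray(D["top"],(217.5,149.8))); print("tip",tip)
q=lambda x,y:onplane(ray(D["top"],(x/2.889+120,y/2.889+90)),.024)
C=[q(107,32),q(418,125),q(358,312),q(33,208)]
for a,b in [(0,1),(3,2),(0,3),(1,2)]:
    v=C[b]-C[a]; print("edge",np.linalg.norm(v),np.degrees(np.arctan2(v[1],v[0])))
print(np.round(C,3))
foot=onplane(ray(D["top"],(312/2.889+120,160/2.889+90)),.021);print("foot",foot)
oc=onplane(ray(D["top"],(118/2.889+120,125/2.889+90)),.138);print("orange top",oc)
```

```text
green [203.7 239.6] [309.  206.7] P [ 0.5344 -0.1337  0.0838] gap 0.0003 diam 0.0491
green [137.6 236. ] [350.  249.7] P [ 0.4412 -0.2451  0.1083] gap 0.0003 diam 0.0687
green [174.7 202.2] [302.1 248.4] P [ 0.4236 -0.1287  0.1086] gap 0.0001 diam 0.0661
blue [168.8 289.8] [361.8 198.5] P [ 0.5796 -0.2656  0.0845] gap 0.0012 diam 0.0491
tip (array([0.63179595, 0.12455727, 0.13334318]), np.float64(0.004373479966365055))
edge 0.33576991396011424 -97.74252494286084
edge 0.33923387681481393 -98.07252623319073
edge 0.19852757313235828 171.8281281444381
edge 0.2004855285969933 172.82067521341367
[[0.783 0.349 0.024]
 [0.737 0.016 0.024]
 [0.538 0.041 0.024]
 [0.586 0.377 0.024]]
foot [0.68359923 0.11491209 0.021     ]
orange top [0.64769443 0.27415167 0.138     ]
```

The target is confirmed: the smallest green cup's top is at (0.534,-0.134,0.084), and its 49 mm top diameter matches the blue cup. The larger ones are 108 mm tall. The peg tip is at (0.632,0.125,0.133), which agrees with the stated 134 mm, and the rack yaw is about -7.7°. I'm starting toward the cup.

```bash
cat >> h.py <<'E'
def goal(p,tilt=0,yaw=-7.7):
    from station import ctrl
    o=ctrl.get_obs(); W=R.from_rotvec(o["tool_rot"])
    G=R.from_euler("z",yaw,degrees=True)*R.from_euler("y",-tilt,degrees=True)*R.from_euler("x",180,degrees=True)
    print("t",round(o["t"],2),"pos",o["tool_pos"].round(4),"shift",W.inv().apply(np.array(p)-o["tool_pos"]).round(4),"turn",(W.inv()*G).as_rotvec().round(4),
     "open",round(o["opening"],4),"F",o["contact_force"].round(1),"grip",round(o["grip_force"],1))
E
python3 -m jog '[[[0.446,-0.302,0.03],[0,0,0.515]],[[0.446,-0.302,0.03],[0,0,0.515]],[[0.446,-0.302,0.03],[0,0,0.515]],[[0.446,-0.302,0.03],[0,0,0.515]],[[0.446,-0.302,0.03],[0,0,0.515]]]' 1 40
python3 -c "
from h import *; goal([.534,-.134,.2])"
```

```text
t: 0.85
tool_pos: [0.3721, -0.373, 0.2175]
tool_rot: [3.134, -0.213, 0.001]
contact_force: [0.1, -0.2, 0.2]
opening: 0.0853
grip_force: 0.0
t 0.85 pos [ 0.3721 -0.373   0.2175] shift [ 0.128  -0.2588  0.0175] turn [ 0.0004 -0.0005 -0.0016] open 0.0853 F [ 0.1 -0.2  0.2] grip 0.0
```

```bash
python3 -m jog '[[[0.128,-0.259,0.018],[0,0,0]],[[0.128,-0.259,0.018],[0,0,0]],[[0.128,-0.259,0.018],[0,0,0]],[[0.128,-0.259,0.018],[0,0,0]],[[0.128,-0.259,0.018],[0,0,0]]]'
python3 -c "
from h import *; goal([.534,-.134,.2])"
```

```text
t: 1.35
tool_pos: [0.5117, -0.1659, 0.2022]
tool_rot: [3.134, -0.211, 0.001]
contact_force: [-0.1, -0.5, 0.3]
opening: 0.0856
grip_force: 0.0
t 1.35 pos [ 0.5117 -0.1659  0.2022] shift [ 0.0178 -0.0346  0.0022] turn [ 0.0004 -0.0009  0.0002] open 0.0856 F [-0.1 -0.5  0.3] grip 0.0
```

```bash
python3 -m jog '[[[0.018,-0.035,0.002],[0,0,0]],[[0.018,-0.035,0.002],[0,0,0]],[[0.018,-0.035,0.002],[0,0,0]]]'
python3 - <<'E'
from h import *
from station import ctrl,optics
goal([.534,-.134,.2])
o=ctrl.get_obs(); d=optics.get_image("wrist"); cv2.imwrite("pics/w1.png",d["image"])
hsv=cv2.cvtColor(d["image"],cv2.COLOR_BGR2HSV)
m=cv2.inRange(hsv,(50,100,150),(80,255,255))
for k in cv2.findContours(m,0,1)[0]:
    if cv2.contourArea(k)>400:
        e=cv2.fitEllipse(k); P=onplane(ray(d,e[0],(o["tool_pos"],o["tool_rot"])),.085); print(e,P.round(4))
E
```

```text
t: 1.65
tool_pos: [0.5336, -0.1348, 0.1998]
tool_rot: [3.134, -0.207, -0.001]
contact_force: [-0.7, -0.6, 0.8]
opening: 0.0853
grip_force: 0.0
t 1.65 pos [ 0.5336 -0.1348  0.1998] shift [ 0.0003 -0.0008 -0.0002] turn [0.0004 0.0005 0.0022] open 0.0853 F [-0.7 -0.6  0.8] grip 0.0
((256.9200744628906, 315.6716003417969), (61.63685989379883, 74.27606201171875), 88.4249038696289) [ 0.4047 -0.1287  0.085 ]
((404.2507629394531, 271.93975830078125), (36.918235778808594, 66.93555450439453), 127.10050201416016) [ 0.4346 -0.2701  0.085 ]
((245.74395751953125, 187.9264373779297), (56.52445983886719, 58.7830810546875), 91.2059097290039) [ 0.5342 -0.135   0.085 ]
```

View pics/w1.png

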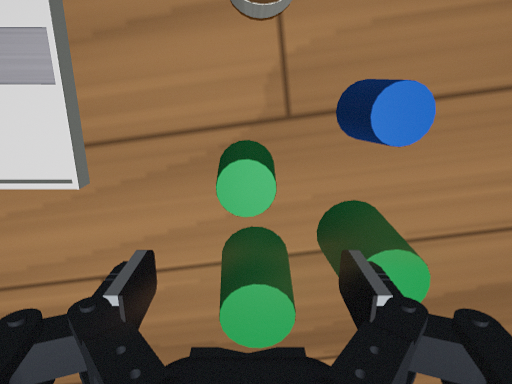

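The wrist picture shows the small green cup's top at (246,188), between the finger lines. That puts it at (0.534,-0.135), in agreement with the other views. Descending.

```bash
python3 -m jog '[[[0,0,0.04],[0,0,0]],[[0,0,0.08],[0,0,0]],[[0,0,0.12],[0,0,0]],[[0,0,0.15],[0,0,0]],[[0,0,0.165],[0,0,0]]]' && python3 -m jog '[[[0,0,0],[0,0,0]],[[0,0,0],[0,0,0]],[[0,0,0],[0,0,0]],[[0,0,0],[0,0,0]],[[0,0,0],[0,0,0]]]' 0 40 && python3 -m jog '[[[0,0,0],[0,0,0]],[[0,0,0],[0,0,0]],[[0,0,0],[0,0,0]]]'
python3 -c "
from h import *; goal([.534,-.134,.035])"
```

```text
t: 2.2
tool_pos: [0.5307, -0.1361, 0.0317]
tool_rot: [-3.133, 0.214, 0.008]
contact_force: [0.1, 0.2, -0.0]
opening: 0.0854
grip_force: 0.0
t: 2.7
tool_pos: [0.5352, -0.1363, 0.0372]
tool_rot: [3.133, -0.21, 0.007]
contact_force: [0.7, -0.2, 4.9]
opening: 0.0543
grip_force: 42.5
t: 3.0
tool_pos: [0.5351, -0.1363, 0.0372]
tool_rot: [3.133, -0.21, 0.006]
contact_force: [-0.2, -1.3, 6.1]
opening: 0.0544
grip_force: 42.7
t 3.0 pos [ 0.5351 -0.1363  0.0372] shift [-0.0014 -0.0021  0.0022] turn [ 0.0014 -0.004   0.0004] open 0.0544 F [-0.2 -1.3  6.1] grip 42.7
```

The grip is firm. The 54.4 mm opening puts the pads about 20 mm below the cup's top, so the inside bottom sits 44 mm behind the TCP. Lifting, then moving near the peg for a close look.

```bash
python3 -m jog '[[[0,0,-0.03],[0,0,0]],[[0,0,-0.075],[0,0,0]],[[0,0,-0.12],[0,0,0]],[[0,0,-0.165],[0,0,0]],[[0,0,-0.21],[0,0,0]]]' && python3 -m jog '[[[0,-0.045,-0.04],[0,0,0]],[[0,-0.09,-0.05],[0,0,0]],[[-0.002,-0.135,-0.05],[0,0,0]],[[-0.003,-0.18,-0.05],[0,0,0]],[[-0.004,-0.217,-0.05],[0,0,0]]]' && python3 -m jog '[[[0,0,0],[0,0,0]],[[0,0,0],[0,0,0]]]'
python3 - <<'E'
from h import *
from station import ctrl,optics
goal([.56,.08,.3])
o=ctrl.get_obs(); np.save("p1.npy",[o["tool_pos"],o["tool_rot"]]); d=optics.get_image("wrist"); cv2.imwrite("pics/w2.png",d["image"])
E
```

```text
t: 3.5
tool_pos: [0.5329, -0.1351, 0.2467]
tool_rot: [-3.134, 0.21, 0.0]
contact_force: [0.7, -0.4, -0.6]
opening: 0.0544
grip_force: 42.4
t: 4.0
tool_pos: [0.5581, 0.0826, 0.2953]
tool_rot: [-3.134, 0.209, -0.001]
contact_force: [0.2, -0.3, -1.5]
opening: 0.055
grip_force: 42.4
t: 4.2
tool_pos: [0.5581, 0.0807, 0.2947]
tool_rot: [3.134, -0.208, -0.001]
contact_force: [-0.3, -0.2, -0.6]
opening: 0.0541
grip_force: 42.4
t 4.2 pos [0.5581 0.0807 0.2947] shift [ 0.0019  0.0005 -0.0053] turn [0.0006 0.0006 0.0021] open 0.0541 F [-0.3 -0.2 -0.6] grip 42.4
```

View pics/w2.png

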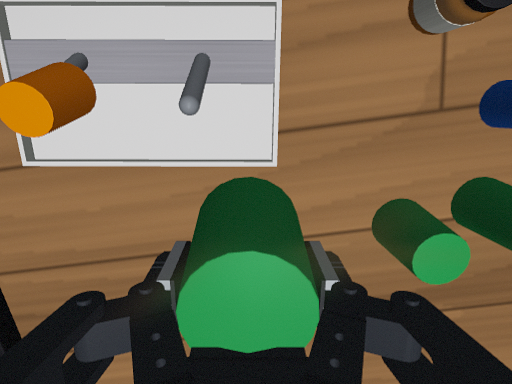

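The free peg's domed tip is at wrist (189,104). The tray is square to the image, so the yaw is right, and the cup is held straight. The orange cup is at (45,98). Triangulating.

Run:
```python
from h import *
from station import optics
p=np.load("p1.npy"); w=optics.get_image("wrist"); s=optics.get_image("scene"); t=optics.get_image("top")
rw=ray(w,(189.5,103.5),p)
print("wrist z.125",onplane(rw,.125).round(4))
rs=ray(s,(316.3,191.5)); rt=ray(t,(218.4,149.4))
print("scene",onplane(rs,.125).round(4),"top",onplane(rt,.125).round(4)); print(cross(rw,rs),cross(rw,rt))
# orange closed end: ellipse in wrist bright orange
hsv=cv2.cvtColor(w["image"],cv2.COLOR_BGR2HSV); m=cv2.inRange(hsv,(5,150,215),(22,255,255))
k=max(cv2.findContours(m,0,1)[0],key=cv2.contourArea); e=cv2.fitEllipse(k); print(e,onplane(ray(w,e[0],p),.138).round(4))
im=s["image"][165:225,295:400]; cv2.imwrite("pics/c.png",np.hstack([cv2.resize(im,(630,360),interpolation=2)]))
```

```text
wrist z.125 [0.6332 0.1248 0.125 ]
scene [0.631  0.1304 0.125 ] top [0.6345 0.1221 0.125 ]
(array([0.63388226, 0.12380757, 0.13415695]), np.float64(0.0019005209307192913)) (array([0.63315534, 0.12265514, 0.12951679]), np.float64(0.0026458837823999395))Traceback (most recent call last):
  File "<stdin>", line 10, in <module>
cv2.error: OpenCV(4.12.0) /io/opencv/modules/imgproc/src/shapedescr.cpp:361: error: (-201:Incorrect size of input array) There should be at least 5 points to fit the ellipse in function 'fitEllipseNoDirect'
```

```bash
python3 -c "
from h import *; goal([.579,.132,.243],25)"
```

```text
t 4.4 pos [0.5584 0.0789 0.2948] shift [ 0.0132 -0.0554  0.0518] turn [ 0.0006  0.4365 -0.0015] open 0.0545 F [ 0.4  0.8 -0.1] grip 42.4
```

```bash
python3 -m jog '[[[0,-0.015,0],[0,0.14,0]],[[0.004,-0.03,0.01],[0,0.28,0]],[[0.01,-0.045,0.025],[0,0.42,0]],[[0.013,-0.055,0.05],[0,0.436,0]],[[0.013,-0.055,0.052],[0,0.436,0]]]' && python3 -m jog '[[[0,0,0],[0,0,0]],[[0,0,0],[0,0,0]]]'
python3 - <<'E'
from h import *
from station import ctrl,optics
goal([.6055,.1282,.1847],25)
o=ctrl.get_obs(); np.save("p2.npy",[o["tool_pos"],o["tool_rot"]]); d=optics.get_image("wrist"); 
s=optics.get_image("scene")["image"][110:230,250:410]
cv2.imwrite("pics/w3.png",np.hstack([cv2.resize(d["image"],(400,300)),cv2.resize(s,(400,300),interpolation=2)]))
E
```

```text
t: 4.9
tool_pos: [0.5759, 0.1325, 0.2379]
tool_rot: [3.034, -0.203, 0.66]
contact_force: [-0.1, -0.3, -1.4]
opening: 0.0544
grip_force: 42.4
t: 5.1
tool_pos: [0.5799, 0.1319, 0.2451]
tool_rot: [3.031, -0.206, 0.675]
contact_force: [1.0, -0.1, -0.2]
opening: 0.0545
grip_force: 42.4
t 5.1 pos [0.5799 0.1319 0.2451] shift [-0.0022  0.0002  0.0656] turn [ 0.0001 -0.0019 -0.0014] open 0.0545 F [ 1.  -0.1 -0.2] grip 42.4
```

View pics/w3.png

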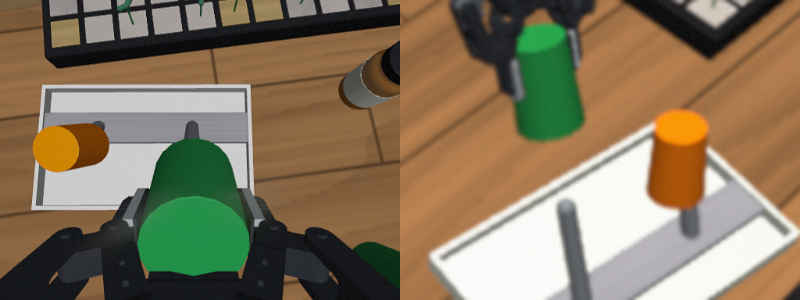

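In the wrist half (left), the peg's foot at (192,130) lies on the axis of the held cup. In the scene half (right), the cup is above the peg tip at (567,205) and parallel to it. Inserting along the peg axis.

```bash
python3 -m jog '[[[-0.002,0,0.02],[0,0,0]],[[-0.002,0,0.04],[0,0,0]],[[-0.002,0,0.06],[0,0,0]],[[-0.002,0,0.075],[0,0,0]],[[-0.002,0,0.085],[0,0,0]]]' && python3 -m jog '[[[0,0,0.015],[0,0,0]],[[0,0,0.03],[0,0,0]],[[0,0,0.045],[0,0,0]],[[0,0,0.055],[0,0,0]],[[0,0,0.055],[0,0,0]]]'
python3 - <<'E'
from h import *
from station import optics
a=np.array([-.4188,.0566,.906]); tip=np.array([.629,.125,.134])
goal(tip-.044*a,25)
s=optics.get_image("scene")["image"][110:230,250:410]; t=optics.get_image("top")["image"][100:190,160:280]
cv2.imwrite("pics/w4.png",np.hstack([cv2.resize(t,(400,300),interpolation=2),cv2.resize(s,(400,300),interpolation=2)]))
E
```

```text
t: 5.7
tool_pos: [0.6131, 0.1278, 0.1645]
tool_rot: [3.032, -0.205, 0.671]
contact_force: [-0.4, 0.4, -0.9]
opening: 0.0543
grip_force: 42.4
t: 6.2
tool_pos: [0.6351, 0.1249, 0.1134]
tool_rot: [3.033, -0.204, 0.668]
contact_force: [-0.4, -0.5, -1.0]
opening: 0.0546
grip_force: 42.4
t 6.2 pos [0.6351 0.1249 0.1134] shift [0.0033 0.0007 0.0227] turn [0.0007 0.003  0.0002] open 0.0546 F [-0.4 -0.5 -1. ] grip 42.4
```

View pics/w4.png

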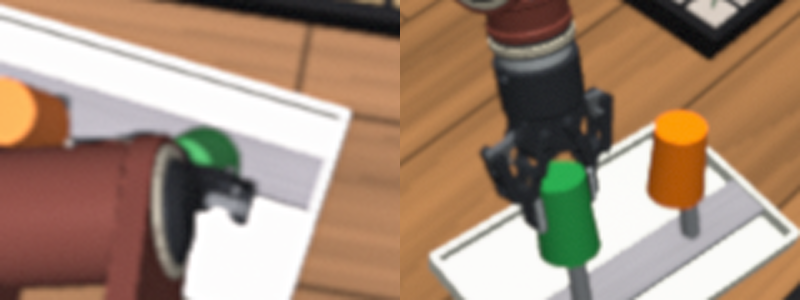

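The scene half shows the cup over the peg, with the peg emerging at (580,275) below the mouth. There is no contact force. Going 18 mm further, then easing to a 15° tilt about the tip.

```bash
python3 -m jog '[[[0.002,0,0.006],[0,0,0]],[[0.003,0,0.012],[0,0,0]],[[0.003,0,0.018],[0,0,0]],[[0.003,0,0.018],[0,0,0]]]'
python3 - <<'E'
from h import *
c=lambda t:R.from_euler("z",-7.7,degrees=True).apply(R.from_euler("y",-t,degrees=True).apply([0,0,1.]))
goal(np.array([.629,.125,.138])-.044*c(15),15)
E
```

```text
t: 6.7
tool_pos: [0.6453, 0.1236, 0.0989]
tool_rot: [3.033, -0.204, 0.669]
contact_force: [-0.9, 0.2, -1.0]
opening: 0.0546
grip_force: 42.4
t 6.7 pos [0.6453 0.1236 0.0989] shift [-0.0059  0.0008  0.001 ] turn [ 5.000e-04 -1.724e-01  1.000e-04] open 0.0546 F [-0.9  0.2 -1. ] grip 42.4
```

```bash
python3 -m jog '[[[-0.002,0,0],[0,-0.06,0]],[[-0.004,0.001,0],[0,-0.12,0]],[[-0.006,0.001,0.001],[0,-0.17,0]],[[-0.006,0.001,0.001],[0,-0.17,0]]]' && python3 -m jog '[[[0,0,0.001],[0,0,0]],[[-0.001,0,0.002],[0,0,0]],[[-0.001,0,0.003],[0,0,0]],[[-0.001,0,0.003],[0,0,0]]]'
python3 - <<'E'
from h import *
c=lambda t:R.from_euler("z",-7.7,degrees=True).apply(R.from_euler("y",-t,degrees=True).apply([0,0,1.]))
goal(np.array([.629,.125,.134])-.044*c(15),15)
E
```

```text
t: 7.1
tool_pos: [0.6418, 0.1233, 0.0973]
tool_rot: [3.089, -0.208, 0.415]
contact_force: [-0.4, 0.5, -0.2]
opening: 0.0544
grip_force: 42.4
t: 7.5
tool_pos: [0.6399, 0.1235, 0.0931]
tool_rot: [3.089, -0.207, 0.413]
contact_force: [-0.2, 0.5, -0.6]
opening: 0.0542
grip_force: 42.4
t 7.5 pos [0.6399 0.1235 0.0931] shift [-0.      0.      0.0016] turn [ 0.0001 -0.0037  0.0004] open 0.0542 F [-0.2  0.5 -0.6] grip 42.4
```

No contact yet. Lowering in 1 mm rows while watching the force.

```bash
python3 -m jog '[[[0,0,0.001],[0,0,0]],[[0,0,0.002],[0,0,0]],[[0,0,0.002],[0,0,0]]]'; python3 -m jog '[[[0,0,0.001],[0,0,0]],[[0,0,0.001],[0,0,0]]]';python3 -c "
from h import *; goal([0,0,0])"
```

```text
t: 7.8
tool_pos: [0.6411, 0.1235, 0.0921]
tool_rot: [3.089, -0.208, 0.414]
contact_force: [-2.0, 0.5, 1.7]
opening: 0.0543
grip_force: 42.7
t: 8.0
tool_pos: [0.6416, 0.1235, 0.092]
tool_rot: [3.089, -0.208, 0.414]
contact_force: [-4.7, 0.2, 6.3]
opening: 0.0542
grip_force: 43.3
t 8.0 pos [0.6416 0.1235 0.092 ] shift [-0.6216  0.2083 -0.0745] turn [-2.000e-04 -2.666e-01  2.000e-04] open 0.0542 F [-4.7  0.2  6.3] grip 43.3
```

Contact came at the expected height: the inside bottom is at z≈0.134, on the tip, with about 6 N. Releasing the cup.

```bash
python3 -m jog '[[[-0.001,0,0],[0,0,0]],[[-0.001,0,0],[0,0,0]]]'; python3 -m jog '[[[0,0,0],[0,0,0]],[[0,0,0],[0,0,0]],[[0,0,0],[0,0,0]],[[0,0,0],[0,0,0]],[[0,0,0],[0,0,0]]]' 1
python3 - <<'E'
from h import *
from station import optics
goal([0,0,0])
s=optics.get_image("scene")["image"][110:230,250:410]; t=optics.get_image("wrist")["image"]
cv2.imwrite("pics/w5.png",np.hstack([cv2.resize(t,(400,300),interpolation=2),cv2.resize(s,(400,300),interpolation=2)]))
E
```

```text
t: 8.2
tool_pos: [0.6411, 0.1235, 0.0919]
tool_rot: [3.089, -0.208, 0.417]
contact_force: [-3.1, -0.2, 5.2]
opening: 0.0545
grip_force: 43.1
t: 8.7
tool_pos: [0.6401, 0.1235, 0.0901]
tool_rot: [3.089, -0.208, 0.413]
contact_force: [0.3, 0.1, 1.2]
opening: 0.0856
grip_force: 0.0
t 8.7 pos [0.6401 0.1235 0.0901] shift [-0.6199  0.208  -0.0752] turn [ 1.000e-04 -2.656e-01  2.000e-04] open 0.0856 F [0.3 0.1 1.2] grip 0.0
```

View pics/w5.png

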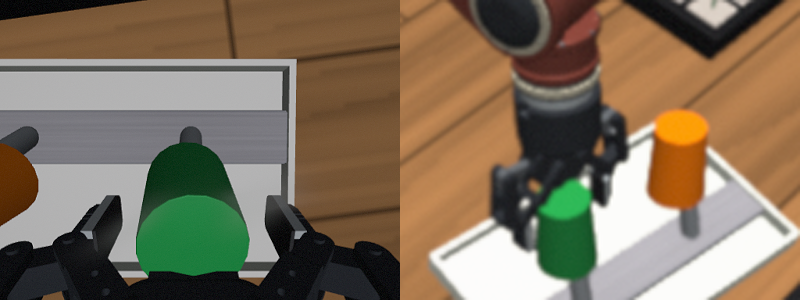

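The cup hangs on the peg (scene half about (567,230)), and the open fingers stand clear on both sides. Withdrawing straight back along the tool axis.

```bash
python3 -m jog '[[[0,0,-0.02],[0,0,0]],[[0,0,-0.045],[0,0,0]],[[0,0,-0.075],[0,0,0]],[[0,0,-0.11],[0,0,0]],[[0,0,-0.15],[0,0,0]]]'; python3 -m jog '[[[-0.04,0,-0.03],[0,0,0]],[[-0.08,0,-0.05],[0,0,0]],[[-0.12,0,-0.05],[0,0,0]],[[-0.12,0,-0.05],[0,0,0]],[[-0.12,0,-0.05],[0,0,0]]]'
python3 - <<'E'
from h import *
from station import optics
s=optics.get_image("scene")["image"]; t=optics.get_image("wrist")["image"]
cv2.imwrite("pics/w6.png",np.hstack([cv2.resize(t,(400,300),interpolation=2),cv2.resize(s[110:230,250:410],(400,300),interpolation=2)]))
hsv=cv2.cvtColor(s,cv2.COLOR_BGR2HSV)
for lo,hi in [((50,120,40),(80,255,255)),((105,120,40),(125,255,255)),((5,200,120),(18,255,255))]:
    print([cv2.boundingRect(k) for k in cv2.findContours(cv2.inRange(hsv,lo,hi),0,2)[0] if cv2.contourArea(k)>120])
E
```

```text
t: 9.3
tool_pos: [0.6002, 0.1287, 0.2351]
tool_rot: [3.089, -0.208, 0.41]
contact_force: [0.3, 0.6, -0.0]
opening: 0.0854
grip_force: 0.0
t: 9.8
tool_pos: [0.473, 0.1462, 0.2517]
tool_rot: [3.089, -0.206, 0.415]
contact_force: [0.6, 0.2, 0.2]
opening: 0.0855
grip_force: 0.0
[(123, 224, 40, 48), (161, 191, 34, 48), (304, 182, 24, 40)]
[(157, 279, 30, 37)]
[(350, 154, 23, 39)]
```

View pics/w6.png

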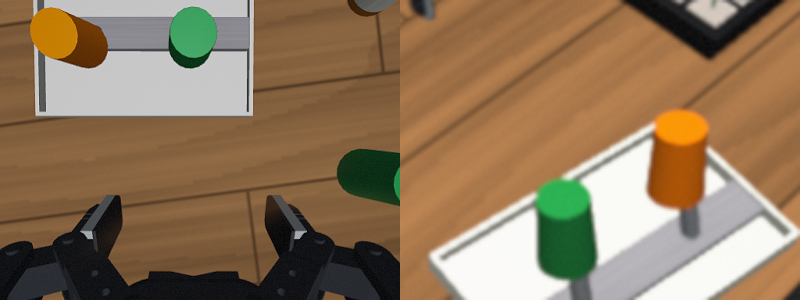

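The green cup hangs at scene-crop (567,230) in the same way as the orange one. The bounding boxes of the blue, orange and other green cups are unchanged. Handing in.

```bash
python3 -c "
from station import job; print(job.finish_job())"
```

```text
the job is handed in; nothing more can be done
None
```

The smallest green cup now hangs mouth-down, fully home on the free peg; I let go only after it touched the tip, the blue and orange cups did not move, and the job was handed in about 10 s into the run.

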